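# Put the clay stamps back on their silhouettes

### The arm

A 6-joint arm with a two-finger parallel gripper is mounted at the origin on the work surface. World frame = base frame: x ahead of the robot, y to its left, z up, the work surface at z = 0. Lengths are in m, angles in degrees, forces in N, time in s.
With the tool pointing down it reaches from about 0.4 to 0.825 m from the base axis. Payload 7 kg.
Tool frame: the origin (TCP) lies midway between the tips of the shut fingers; the grasp point (between the pads) lies 19 mm behind it; z points along the fingers, y is the line along which they close (so a half turn about z gives the same grasp; the last joint's range is limited). The gripper opens to 88 mm and grips with 3 to 60 N. Pads are 19 mm wide; open, the fingers measure 130 mm over their backs; the gripper's body (78 mm by 193 mm) begins 47 mm behind the grasp point.
Start: joints at [-57.233, 20.546, 0.682, 0, -70.136, -16.507], TCP at [0.189, -0.648, 0.227] pointing down, gripper open.
Joint ranges: [-176.03, 176.03], [-82.01, 121.73], [-58.28, 71.71], [-173.87, 95.51], [-174.79, -0.11], [-173.66, 173.66]. Speed limits (degrees/s): [136.94, 136.94, 172.46, 180, 180, 180].

### API

Orientations are given as [roll, pitch, yaw] about the fixed x, y, z axes, in that order (R = Rz(yaw) Ry(pitch) Rx(roll)).
In Python, from plant import ctrl gives the robot as it stands. The module is installed in compiled form; this text tells all that it offers.
- The arm moves only by the tool send_rows, never from a script. Its argument "plan" is a list that holds one entry, the list of rows, each a list of 6 numbers: the shift along the tool's x, y, z in normalised numbers (1 is 40 cm), then the turn, a rotation vector about the tool's x, y, z in shares of 180 degrees (1.0 is 180 degrees). A call has 1 to 8 rows; each row is the pose to reach, as a shift and turn from the pose commanded when the call began, along the tool's axes at that moment; what a row does not reach only later rows make up. A row lasts 1/12 s, in which the tool goes at most 41.7 mm and 7.16 degrees, less where a joint would pass 70% of its speed; a pose out of reach is approached as far as the arm can. A shift or turn number past 1, either way, is cut back to 1. A call with a gripper value outside its range is refused whole. "fingers" is the opening, from 0 (shut) to 1 (fully open), set as the call begins (left out, the last holds). The fingers move at their own pace and stop on an object; the grip force is fixed at half the most. Time passes only in rows, so rows that repeat a pose let the fingers close. It gives the time, the measured TCP pose, the force, the opening and the grip force at its end, in the units of the state.
- ctrl.get_obs(): the state, without advancing time (a new reading comes with each control period).
- ctrl.snapshot(name): name is "scene" or "top" or "wrist"; returns a dict with "img" (384x512x3 uint8, red, green, blue), "K" (3x3 intrinsics, pixels), "k1" (the pictures are not rectified: a ray, as slopes to the right and down, at radius r is drawn at 1 + k1 r^2 times it, then the intrinsics apply), "pose" (4x4, takes a point from camera to world coordinates). Camera axes: x right, y down, z forward; pixel columns grow to the right and rows downward; lengths in m; the calibration is good to about 2 mm. A picture is of the moment at which its call begins. There is no depth.
- ctrl.close_job(): hands the job in; it is judged then, once.
The state is a dict: "clock": time; "joint_pos": joint angles; "qvel": joint speeds; "tau": joint torques, N m; "tool_pos": TCP position; "orientation": TCP orientation; "force": force on the tool from outside, world axes, zero at the start; "moment": the same for the moment, N m; "opening": finger opening in m; "gripper_force": force on a finger pad.
Only numpy, scipy, OpenCV 4.12 (cv2) and the standard library are available. Lean on these libraries where they do the work, as an engineer would, in place of code of your own. Each camera call takes 0.05 s, during which the arm holds its last target. There are 200 camera calls.

### The job

Put the four terracotta pattern stamps away: stand each one, grip upwards, centred on the cork mat whose dark silhouette has the shape and size of its plate, with the square and the oblong turned so that their edges line up with the silhouette. Keep the stamps from tipping over, and leave the two small blue bowls standing where they are.

Things in the scene. Friction and masses are not known exactly. Their poses are not given: they have to be found in the camera images.
- stamp_big_round: loose clay-pattern stamp, about 0.11 to 0.23 kg: a terracotta-red plate 12 mm thick, seen from above a disc 76 mm in diameter, with a pale wooden grip block on its middle, 44 mm long (along x), 22 mm wide (along y) and 32 mm high, so the whole is 44 mm tall. Pinch the grip block across its 22 mm. Origin: centre of the plate's underside; z up
- stamp_small_round: loose clay-pattern stamp, about 0.11 to 0.23 kg: a terracotta-red plate 12 mm thick, seen from above a disc 48 mm in diameter, with a pale wooden grip block on its middle, 44 mm long (along x), 22 mm wide (along y) and 32 mm high, so the whole is 44 mm tall. Pinch the grip block across its 22 mm. Origin: centre of the plate's underside; z up
- stamp_square: loose clay-pattern stamp, about 0.11 to 0.23 kg: a terracotta-red plate 12 mm thick, seen from above a square of 64 x 64 mm, sides along x and y, with a pale wooden grip block on its middle, 44 mm long (along x), 22 mm wide (along y) and 32 mm high, so the whole is 44 mm tall. Pinch the grip block across its 22 mm. Origin: centre of the plate's underside; z up
- stamp_bar: loose clay-pattern stamp, about 0.11 to 0.23 kg: a terracotta-red plate 12 mm thick, seen from above an oblong 90 mm long (along x) by 46 mm wide (along y), with a pale wooden grip block on its middle, 44 mm long (along x), 22 mm wide (along y) and 32 mm high, so the whole is 44 mm tall. Pinch the grip block across its 22 mm. Origin: centre of the plate's underside; z up
- mat_big_round: round cork mat fixed to the table, 120 mm in diameter, 4 mm thick, with a flat dark silhouette printed centrally on its top: a disc 82 mm in diameter. Origin: centre of its underside, at table height; z up
- mat_small_round: round cork mat fixed to the table, 120 mm in diameter, 4 mm thick, with a flat dark silhouette printed centrally on its top: a disc 54 mm in diameter. Origin: centre of its underside, at table height; z up
- mat_square: round cork mat fixed to the table, 120 mm in diameter, 4 mm thick, with a flat dark silhouette printed centrally on its top: a square of 70 x 70 mm, sides along x and y. Origin: centre of its underside, at table height; z up
- mat_bar: round cork mat fixed to the table, 120 mm in diameter, 4 mm thick, with a flat dark silhouette printed centrally on its top: an oblong 96 mm long (along x) by 52 mm wide (along y). Origin: centre of its underside, at table height; z up
- bowl_a: small blue-glazed bowl standing loose on the table, 60 mm across the rim, 42 mm high; to be left alone. Origin: centre of its underside
- bowl_b: small blue-glazed bowl standing loose on the table, 60 mm across the rim, 42 mm high; to be left alone. Origin: centre of its underside
Not all that is in view belongs to the job. What is shaped like the stamp_big_round but pink or turquoise is not meant.

How it is judged (in metres and radians):
At the end, for the whole second after the job is handed in: Each stamp stands flat (tilt under 0.1 rad), at rest and released on its own mat, centre within 12 mm of the mat's; oblong within 0.26 rad of its silhouette (either way round), square within 0.26 rad (any quarter turn); both bowls within 20 mm of where they began (horizontal distance between stamp_big_round and mat_big_round below 0.012 m and z of stamp_big_round in the frame of mat_big_round below 0.008 m and angle between each of stamp_big_round, stamp_small_round, stamp_square, stamp_bar's own z axis and vertical below 0.1 rad and linear speed of each of stamp_big_round, stamp_small_round, stamp_square, stamp_bar below 0.02 m/s and horizontal distance between stamp_small_round and mat_small_round below 0.012 m and z of stamp_small_round in the frame of mat_small_round below 0.008 m and horizontal distance between stamp_square and mat_square below 0.012 m and z of stamp_square in the frame of mat_square below 0.008 m and horizontal distance between stamp_bar and mat_bar below 0.012 m and z of stamp_bar in the frame of mat_bar below 0.008 m and angle between the x axis of stamp_bar and the x axis of mat_bar, either way round below 0.26 rad and (angle between the x axis of stamp_square and the x axis of mat_square, either way round below 0.26 rad or angle between the x axis of stamp_square and the y axis of mat_square, either way round below 0.26 rad) and distance of each of bowl_a, bowl_b from where it was at the start of the episode below 0.02 m); the robot touches nothing.
It fails at once if a blue bowl is shoved more than 20 mm or tipped (distance of bowl_a from where it was at the start of the episode above 0.02 m or angle between bowl_a's own z axis and vertical above 0.35 rad).
It fails at once if a blue bowl is shoved more than 20 mm or tipped (distance of bowl_b from where it was at the start of the episode above 0.02 m or angle between bowl_b's own z axis and vertical above 0.35 rad).
It fails at once if a stamp is tipped over (angle between any of stamp_big_round, stamp_small_round, stamp_square, stamp_bar's own z axis and vertical above 0.8 rad).
It also fails if it takes over 112 s, if anything falls off the work surface, if the arm or the gripper's body presses on something with over 40 N, if the wrist force passes 120 N, or if a joint passes its speed limit or range.

## Working session

There is one attempt and no reset: what is moved stays moved. The work goes in short steps, Python scripts to look and compute and a tool call to move; the robot and the scene stay as the last step left them, time stands still between calls to the robot, and variables do not carry over. Pictures are saved under pics/ and viewed, at most 14 in all, crops included, and the job is handed in when it is done.

Besides the shell and the picture viewer there is one more tool, called after "Call:" by a JSON object that holds its "op" and its "data", one argument or row to a line. send_rows: Moves the arm, as the interface text tells. Its arguments: {"type":"object","properties":{"plan":{"type":"array","items":{"type":"array","items":{"type":"array","items":{"type":"number"}}}},"fingers":{"type":"number"}},"required":["plan"]}

```bash
mkdir -p pics; cat > h.py <<'E'
import numpy as np, cv2
from plant import ctrl
from scipy.spatial.transform import Rotation as R
def snap(n,f=None):
    s=ctrl.snapshot(n)
    if f: cv2.imwrite(f,cv2.cvtColor(s['img'],cv2.COLOR_RGB2BGR))
    return s
def ray(s,u,v):
    K=s['K'];d=np.array([(u-K[0,2])/K[0,0],(v-K[1,2])/K[1,1]]);p=d.copy()
    for _ in range(20): p=d/(1+s['k1']*(p@p))
    P=np.array(s['pose']);return P[:3,3],P[:3,:3]@np.array([p[0],p[1],1])
def at(s,u,v,z):
    o,d=ray(s,u,v);return o+d*(z-o[2])/d[2]
def tri(s1,p1,s2,p2):
    o1,d1=ray(s1,*p1);o2,d2=ray(s2,*p2)
    t=np.linalg.lstsq(np.c_[d1,-d2],o2-o1,rcond=None)[0]
    a,b=o1+d1*t[0],o2+d2*t[1];return (a+b)/2,np.linalg.norm(a-b)
def proj(s,X):
    P=np.array(s['pose']);c=P[:3,:3].T@(np.array(X)-P[:3,3]);p=c[:2]/c[2];p=p*(1+s['k1']*(p@p));K=s['K']
    return K[0,0]*p[0]+K[0,2],K[1,1]*p[1]+K[1,2]
E
python3 - <<'E'
from h import *
import pickle
d={}
for n in ['scene','top','wrist']:
    d[n]=snap(n,f'pics/{n}0.png'); print(n,d[n]['K'].tolist(),d[n]['k1'],np.round(d[n]['pose'],3).tolist())
    cv2.imwrite(f'pics/{n}0b.png',cv2.resize(cv2.imread(f'pics/{n}0.png'),(800,600),interpolation=cv2.INTER_CUBIC))
pickle.dump(d,open('s0.pkl','wb'))
print(ctrl.get_obs())
E
```

```text
scene [[368.04178041941196, 0.0, 253.49773070694135], [0.0, 368.04178041941196, 189.4640946005676], [0.0, 0.0, 1.0]] 0.020675950540608102 [[-0.879, 0.387, -0.28, 0.75], [0.478, 0.723, -0.5, 0.527], [0.009, -0.573, -0.82, 0.872], [0.0, 0.0, 0.0, 1.0]]
top [[359.8074243926676, 0.0, 256.3972168391508], [0.0, 359.8074243926676, 189.33061357935586], [0.0, 0.0, 1.0]] 0.02503201111502642 [[0.024, -0.998, 0.057, 0.375], [-0.999, -0.026, -0.031, 0.009], [0.033, -0.057, -0.998, 1.156], [0.0, 0.0, 0.0, 1.0]]
wrist [[304.13186014217774, 0.0, 252.00226294278008], [0.0, 304.13186014217774, 192.06942895078132], [0.0, 0.0, 1.0]] -0.07327246244267802 [[-0.281, 0.93, 0.236, 0.127], [0.96, 0.272, 0.071, -0.665], [0.002, 0.246, -0.969, 0.384], [0.0, 0.0, 0.0, 1.0]]
{'clock': 0.15, 'joint_pos': array([-5.72339728e+01,  2.05811775e+01,  6.46338059e-01, -1.16951479e-02,
       -7.01364912e+01, -1.65086315e+01]), 'qvel': array([ 0.0658751 , -0.08444123,  0.05635516,  0.11893843, -0.07062585,
        0.10140223]), 'tau': array([-1.51980807e-04, -5.83275533e+01,  2.93290561e+01,  7.00117037e+00,
        8.80977401e-03, -1.51614727e-04]), 'tool_pos': array([ 0.1888443 , -0.6476681 ,  0.22586042]), 'orientation': array([ 1.79928485e+02, -9.72823007e-03, -1.63746579e+02]), 'force': array([-1.71415784,  0.37777281, -0.05883293]), 'moment': array([ 0.0699891 ,  0.05579922, -0.00288222]), 'gripper_force': 0.0, 'opening': 0.08746110480159702}
```

View pics/top0b.png

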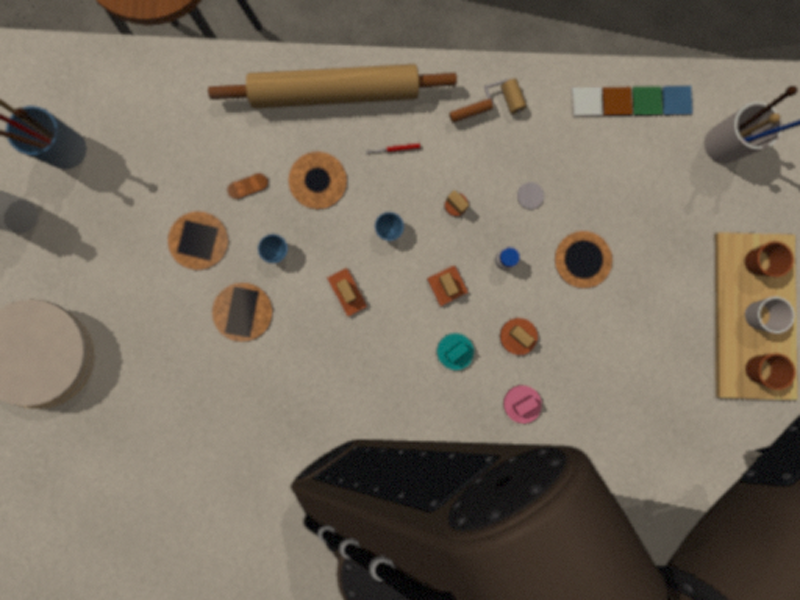

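View pics/scene0b.png

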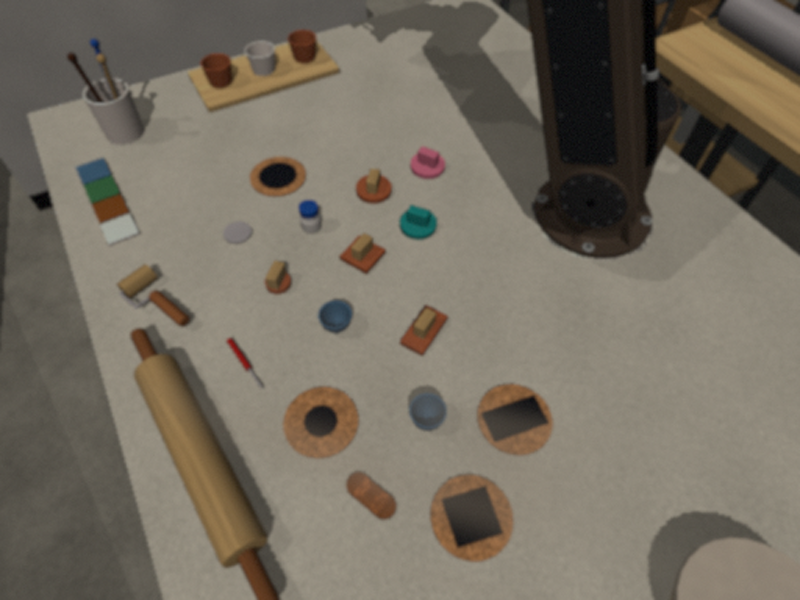

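Top view (800×600 px):
- **Stamps:** small round at (456,204), square at (449,286), bar at (347,292), big round at (520,337).
- **Mats:** big round (584,259), small round (318,180), square (198,240), bar (242,311).
- **Bowls:** (272,248) and (389,226).

Candidates for the big round stamp are the terracotta disc (520,337), the turquoise disc (456,352) and the pink disc (522,404). I choose the terracotta one at (520,337). The brown double roll at (248,186), the grey disc (530,195) and the blue jar (510,258) aren't stamps. I'll check this in a close crop.

```bash
python3 - <<'E'
from h import *
import pickle
d=pickle.load(open('s0.pkl','rb'))
f=lambda p:((p[0]+.5)/1.5625-.5,(p[1]+.5)/1.5625-.5)
P={'small':((458,201),(279,268)),'square':((451,284),(363,242)),'bar':((346,289),(427,314)),'big':((523,335),(375,176)),
'Mbig':((584,259),(278,176)),'Msmall':((318,180),(321,421)),'Msq':((198,240),(472,517)),'Mbar':((242,311),(515,419)),'bA':((272,242),(428,402)),'bB':((389,222),(336,312))}
for k,(a,b) in P.items():
    X,e=tri(d['top'],f(a),d['scene'],f(b)); print(k,np.round(X,3),round(e,4))
im=cv2.imread('pics/top0.png')[120:270,255:395]
cv2.imwrite('pics/crop1.png',cv2.resize(im,None,fx=4,fy=4,interpolation=cv2.INTER_CUBIC))
E
```

```text
small [ 0.629 -0.133  0.048] 0.0073
square [ 0.464 -0.124  0.038] 0.0059
bar [0.446 0.084 0.057] 0.0068
big [ 0.364 -0.268  0.043] 0.008
Mbig [ 0.527 -0.407 -0.001] 0.0035
Msmall [0.676 0.151 0.   ] 0.0027
Msq [0.544 0.39  0.001] 0.003
Mbar [0.401 0.296 0.002] 0.0035
bA [0.531 0.229 0.072] 0.0093
bB [0.58  0.004 0.053] 0.0094
```

View pics/crop1.png

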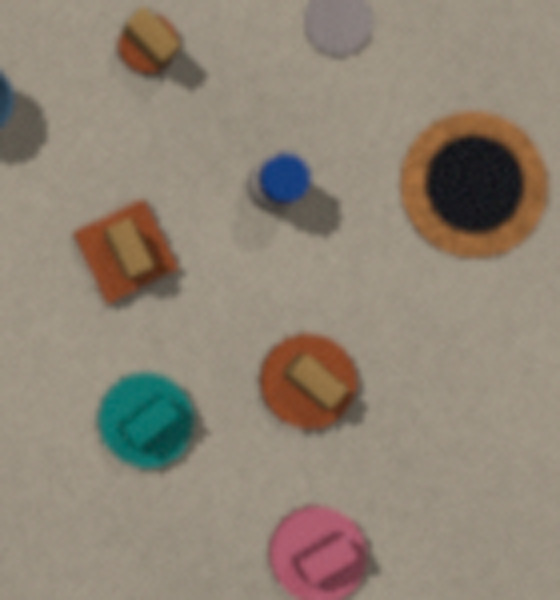

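The crop confirms it: the terracotta disc with the pale grip is at crop (310,382), and the turquoise (147,422) and pink (318,555) ones are decoys. Next I measure the mats with code in both views and work out the first move.

```bash
cat >> h.py <<'E'
def go(x,y,z,yaw,frm=None):
    o=ctrl.get_obs();p,y0=(o['tool_pos'],o['orientation'][2]) if frm is None else (np.array(frm[:3]),frm[3])
    Rm=R.from_euler('xyz',[180,0,y0],degrees=True)
    s=Rm.inv().apply(np.array([x,y,z])-p)*100
    t=-((yaw-y0+180)%360-180)
    print('shift cm',np.round(s,2),'turn z',round(t,1),'rows',int(np.ceil(max(np.linalg.norm(s)/4.17,abs(t)/7.16))))
def blob(mask,uv=None):
    c=cv2.findContours(mask.astype(np.uint8),cv2.RETR_EXTERNAL,cv2.CHAIN_APPROX_NONE)[0]
    c=[k for k in c if cv2.contourArea(k)>30]
    return c if uv is None else min(c,key=lambda k:np.hypot(*(k.reshape(-1,2).mean(0)-uv)))
def wc(s,c,z): return np.array([at(s,*q,z)[:2] for q in c.reshape(-1,2)])
E
python3 - <<'E'
from h import *
import pickle
d=pickle.load(open('s0.pkl','rb'))
M={'Mbig':(.527,-.407),'Msmall':(.676,.151),'Msq':(.544,.39),'Mbar':(.401,.296)}
for n in ('top','scene'):
  s=d[n]; im=s['img'].astype(int)
  for k,(x,y) in M.items():
    u=np.array(proj(s,(x,y,.004)))
    yy,xx=np.mgrid[:384,:512]; near=np.hypot(xx-u[0],yy-u[1])<40
    hsv=cv2.cvtColor(s['img'],cv2.COLOR_RGB2HSV)
    dark=near&(im.max(2)<75)
    cork=near&(((hsv[...,1]>110)&(hsv[...,0]<20))|dark)
    b=wc(s,blob(dark,u),.004); (c,wh,a)=cv2.minAreaRect((b*1000).astype(np.float32))
    C,r=cv2.minEnclosingCircle((wc(s,blob(cork,u),.004)*1000).astype(np.float32))
    print(n,k,'sil c',np.round(c),np.round(wh),'ang',round(a,1),'cork',np.round(C),round(r))
go(.364,-.268,.2,-125)
E
```

```text
top Mbig sil c [ 529. -406.] [75. 75.] ang 0.5 cork [ 528. -404.] 59
top Msmall sil c [677. 152.] [48. 48.] ang 28.0 cork [677. 151.] 59
top Msq sil c [545. 390.] [65. 66.] ang 78.8 cork [544. 389.] 59
top Mbar sil c [402. 294.] [46. 90.] ang 81.2 cork [401. 294.] 59
scene Mbig sil c [ 526. -405.] [72. 78.] ang 62.1 cork [ 527. -402.] 58
scene Msmall sil c [676. 152.] [48. 50.] ang 61.6 cork [675. 152.] 58
scene Msq sil c [544. 390.] [67. 66.] ang 78.1 cork [544. 390.] 58
scene Mbar sil c [399. 295.] [49. 92.] ang 81.4 cork [400. 295.] 58
shift cm [-27.44  31.55   2.59] turn z -38.7 rows 11
```

The rows are not in the units I measure in: shifts go in shares of 40 cm and turns go in shares of 180 degrees. I convert before sending: 20.5 cm is 0.5125, -18 cm is -0.45, -38.7 degrees is -0.215.

Call:
{"op": "send_rows", "data": {
  "plan": [
    [[-0.45,0.5125,0,0,0,-0.215],[-0.45,0.5125,0,0,0,-0.215],[-0.45,0.5125,0,0,0,-0.215],[-0.45,0.5125,0,0,0,-0.215],[-0.45,0.5125,0,0,0,-0.215],[-0.45,0.5125,0,0,0,-0.215],[-0.45,0.5125,0,0,0,-0.215],[-0.45,0.5125,0,0,0,-0.215]]
  ],
  "fingers": 1
}}

```text
clock: 0.82
tool_pos: [0.3056, -0.3975, 0.227]
orientation: [-179.9, 0.1, -124.8]
force: [-0.3, 0.2, -0.5]
opening: 0.0878
gripper_force: 0.0
```

```bash
python3 - <<'E'
from h import *
o=ctrl.get_obs();print(o['clock'],o['tool_pos'],o['orientation'],np.round(o['joint_pos'],1))
go(.364,-.268,.2,-125)
E
```

```text
0.8167 [ 0.305555   -0.39749469  0.22702002] [-1.79941824e+02  5.31950704e-02 -1.24839187e+02] [-30.    4.  -20.7  -0.1 -65.2  -4.8]
shift cm [-13.97   2.6    2.7 ] turn z 0.2 rows 4
```

In the tool's units: -14 cm is -0.35, 2.7 cm is 0.0675.

Call:
{"op": "send_rows", "data": {
  "plan": [
    [[-0.35,0.065,0.0675,0,0,0],[-0.35,0.065,0.0675,0,0,0],[-0.35,0.065,0.0675,0,0,0],[-0.35,0.065,0.0675,0,0,0],[-0.35,0.065,0.0675,0,0,0],[-0.35,0.065,0.0675,0,0,0]]
  ]
}}

```text
clock: 1.32
tool_pos: [0.3638, -0.2705, 0.1995]
orientation: [180.0, -0.0, -124.9]
force: [0.4, -0.7, 1.4]
opening: 0.0877
gripper_force: 0.0
```

```bash
python3 - <<'E'
from h import *
s=snap('wrist','pics/w1.png');np.save('w1.npy',s,allow_pickle=True)
cv2.imwrite('pics/w1b.png',cv2.resize(cv2.imread('pics/w1.png'),(800,600),interpolation=cv2.INTER_CUBIC))
o=ctrl.get_obs();print(o['clock'],o['tool_pos'],o['orientation'],np.round(s['pose'],3).tolist(),proj(s,(.364,-.268,.04)))
E
```

```text
1.3667 [ 0.36363313 -0.27123146  0.19964568] [-1.79999895e+02 -8.57167066e-03 -1.24965641e+02] [[-0.821, 0.554, 0.14, 0.327], [0.571, 0.795, 0.202, -0.324], [0.001, 0.246, -0.969, 0.358], [0.0, 0.0, 0.0, 1.0]] (np.float64(253.33053744396233), np.float64(179.51981798158465))
```

View pics/w1b.png

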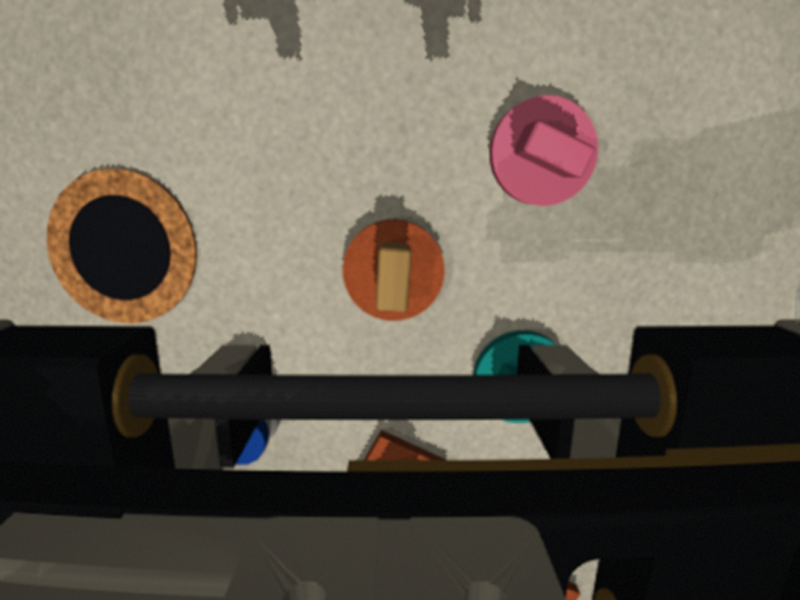

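Wrist view: the big round's grip top has corners (380,247), (411,250), (407,312) and (377,309), and its plate is centred near (394,270). The turquoise decoy sits at (520,370), beside the right finger, so I'll check that clearance.

```bash
cat >> h.py <<'E'
def f8(p): return ((p[0]+.5)/1.5625-.5,(p[1]+.5)/1.5625-.5)
def grip(s,cs,z=.044):
    w=np.array([at(s,*f8(c),z)[:2] for c in cs])*1000
    (c,wh,a)=cv2.minAreaRect(w.astype(np.float32)); a=a if wh[0]>wh[1] else a+90
    return w.mean(0),np.round(wh,1),a
def plate(s,X,z=.012,th=0.6):
    h=cv2.cvtColor(s['img'],cv2.COLOR_RGB2HSV);m=(h[...,1]>165)&(h[...,0]<13)
    c=blob(cv2.morphologyEx(m.astype(np.uint8),cv2.MORPH_CLOSE,np.ones((3,3))),np.array(proj(s,X)))
    w=(wc(s,c,z)*1000).astype(np.float32)
    return cv2.minEnclosingCircle(w),cv2.minAreaRect(w)
E
python3 - <<'E'
from h import *
import pickle
s=np.load('w1.npy',allow_pickle=True).item(); d=pickle.load(open('s0.pkl','rb'))
cs=[(380,247),(411,250),(407,312),(377,309)]
print(grip(s,cs)); print(plate(s,(.364,-.268,.012)))
m=np.mean(cs,0)
print(tri(s,f8(m),d['top'],f8((523,335))),tri(s,f8(m),d['scene'],f8((375,174))))
# plate rim height: disc centre from wrist & top
print(tri(s,f8((393.5,270)),d['top'],f8((519.5,336.5))))
print('teal',at(d['top'],*f8((454,350)),.012))
E
```

```text
(array([ 364.53813653, -270.06572768]), array([43.6, 20.6]), 51.968116760253906)
(((364.5387268066406, -270.677001953125), 37.11227798461914), ((364.4263610839844, -270.8446350097656), (72.71875, 72.95955657958984), 55.13886260986328))
(array([ 0.36620584, -0.27039709,  0.04171843]), np.float64(0.0033132330866767388)) (array([ 0.36203321, -0.26947821,  0.04542192]), np.float64(0.004802061703520207))
(array([ 0.3642483 , -0.27099964,  0.01267655]), np.float64(0.00026796135076291735))
teal [ 0.33372641 -0.13755324  0.012     ]
```

```bash
python3 - <<'E'
from h import *
go(.3645,-.2705,.017,-128)
E
```

```text
shift cm [-0.11 -0.03 18.26] turn z 3.0 rows 5
```

In the tool's units: 18.2 cm is 0.455, 18 cm is 0.45, 3 degrees is 0.0167.

Call:
{"op": "send_rows", "data": {
  "plan": [
    [[-0.0025,0,0.1,0,0,0.0167],[-0.0025,0,0.2,0,0,0.0167],[-0.0025,0,0.3,0,0,0.0167],[-0.0025,0,0.375,0,0,0.0167],[-0.0025,0,0.425,0,0,0.0167],[-0.0025,0,0.45,0,0,0.0167],[-0.0025,0,0.455,0,0,0.0167],[-0.0025,0,0.455,0,0,0.0167]]
  ]
}}

```text
clock: 2.03
tool_pos: [0.3633, -0.2713, 0.017]
orientation: [179.9, -0.1, -128.1]
force: [0.7, 0.1, 0.5]
opening: 0.0874
gripper_force: 0.0
```

Call:
{"op": "send_rows", "data": {
  "plan": [
    [[0,0,0,0,0,0],[0,0,0,0,0,0],[0,0,0,0,0,0],[0,0,0,0,0,0],[0,0,0,0,0,0],[0,0,0,0,0,0],[0,0,0,0,0,0],[0,0,0,0,0,0]]
  ],
  "fingers": 0
}}

```text
clock: 2.7
tool_pos: [0.3641, -0.2704, 0.0177]
orientation: [-180.0, 0.0, -128.0]
force: [0.5, -0.3, 0.3]
opening: 0.04
gripper_force: 0.0
```

Call:
{"op": "send_rows", "data": {
  "plan": [
    [[0,0,0,0,0,0],[0,0,0,0,0,0],[0,0,0,0,0,0],[0,0,0,0,0,0],[0,0,0,0,0,0]]
  ]
}}

```text
clock: 3.12
tool_pos: [0.3641, -0.2704, 0.0176]
orientation: [-180.0, 0.0, -128.0]
force: [0.1, 0.9, 0.1]
opening: 0.0218
gripper_force: 30.0
```

In the tool's units: -12 cm is -0.3, -10 cm is -0.25.

Call:
{"op": "send_rows", "data": {
  "plan": [
    [[0,0,-0.025,0,0,0],[0,0,-0.075,0,0,0],[0,0,-0.15,0,0,0],[0,0,-0.25,0,0,0],[0,0,-0.3,0,0,0],[0,0,-0.3,0,0,0]]
  ]
}}

```text
clock: 3.62
tool_pos: [0.3666, -0.2713, 0.1421]
orientation: [-179.6, 0.1, -128.0]
force: [1.0, -0.3, -2.1]
opening: 0.0219
gripper_force: 30.0
```

```bash
python3 - <<'E'
from h import *
go(.528,-.405,.137,-128)
E
```

```text
shift cm [  0.6  -20.95   0.51] turn z 0.0 rows 6
```

In the tool's units: -21.2 cm is -0.53, -20.5 cm is -0.5125.

Call:
{"op": "send_rows", "data": {
  "plan": [
    [[0.0025,-0.05,0,0,0,0],[0.005,-0.15,0,0,0,0],[0.0075,-0.25,0,0,0,0],[0.01,-0.35,0,0,0,0],[0.0125,-0.45,0,0,0,0],[0.0125,-0.5125,0,0,0,0],[0.0125,-0.53,0,0,0,0],[0.0125,-0.53,0,0,0,0]]
  ]
}}

```text
clock: 4.28
tool_pos: [0.5283, -0.4057, 0.1348]
orientation: [179.8, -0.0, -128.1]
force: [-0.7, 0.1, -1.8]
opening: 0.0219
gripper_force: 30.0
```

In the tool's units: 11 cm is 0.275, 10.5 cm is 0.2625.

Call:
{"op": "send_rows", "data": {
  "plan": [
    [[0,0,0.05,0,0,0],[0,0,0.125,0,0,0],[0,0,0.2,0,0,0],[0,0,0.2375,0,0,0],[0,0,0.2625,0,0,0],[0,0,0.275,0,0,0],[0,0,0.275,0,0,0],[0,0,0.275,0,0,0]]
  ]
}}

```text
clock: 4.95
tool_pos: [0.5283, -0.4051, 0.0284]
orientation: [-179.9, 0.0, -128.0]
force: [0.9, -0.3, -1.5]
opening: 0.0216
gripper_force: 30.0
```

```bash
python3 - <<'E'
from h import *
s=snap('wrist'); o=ctrl.get_obs(); print(o['tool_pos'],o['force'])
im=cv2.cvtColor(s['img'],cv2.COLOR_RGB2BGR);cv2.imwrite('pics/w2.png',cv2.resize(im,(640,480)))
go(.528,-.405,.023,-128)
E
```

```text
[ 0.52868681 -0.40525592  0.02893303] [ 0.58437722 -0.84902894 -1.41199456]
shift cm [0.02 0.07 0.59] turn z -0.0 rows 1
```

View pics/w2.png

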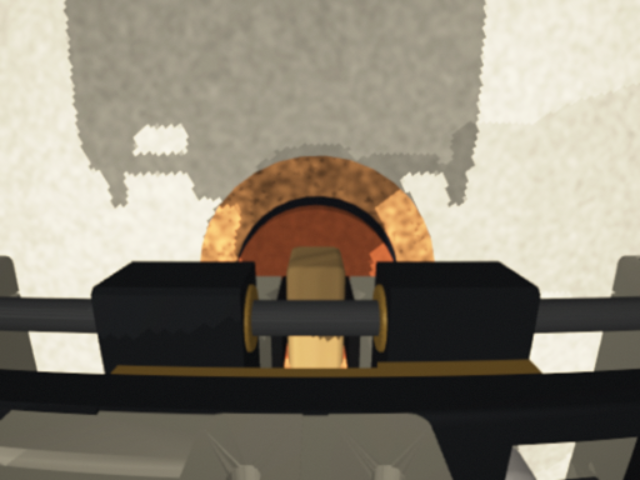

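The terracotta plate sits centred over its silhouette, with an even dark rim at (318,205). Lower, release and lift.

In the tool's units: 0.7 cm is 0.0175, 0.6 cm is 0.015.

Call:
{"op": "send_rows", "data": {
  "plan": [
    [[0,0,0.0075,0,0,0],[0,0,0.015,0,0,0],[0,0,0.0175,0,0,0],[0,0,0.0175,0,0,0]]
  ]
}}

```text
clock: 5.33
tool_pos: [0.5284, -0.4051, 0.0216]
orientation: [-179.9, 0.0, -128.0]
force: [-1.1, 2.6, 4.2]
opening: 0.022
gripper_force: 30.0
```

Call:
{"op": "send_rows", "data": {
  "plan": [
    [[0,0,0,0,0,0],[0,0,0,0,0,0],[0,0,0,0,0,0],[0,0,0,0,0,0],[0,0,0,0,0,0],[0,0,0,0,0,0],[0,0,0,0,0,0]]
  ],
  "fingers": 0.8
}}

```text
clock: 5.92
tool_pos: [0.5279, -0.405, 0.0205]
orientation: [180.0, -0.0, -128.0]
force: [0.7, -0.3, 0.6]
opening: 0.063
gripper_force: 0.0
```

In the tool's units: -18 cm is -0.45, -16 cm is -0.4.

Call:
{"op": "send_rows", "data": {
  "plan": [
    [[0,0,-0.025,0,0,0],[0,0,-0.1,0,0,0],[0,0,-0.2,0,0,0],[0,0,-0.3,0,0,0],[0,0,-0.4,0,0,0],[0,0,-0.45,0,0,0],[0,0,-0.45,0,0,0],[0,0,-0.45,0,0,0]]
  ],
  "fingers": 1
}}

```text
clock: 6.58
tool_pos: [0.5286, -0.4052, 0.2034]
orientation: [-179.8, 0.1, -128.0]
force: [-0.6, -0.9, -0.9]
opening: 0.0876
gripper_force: 0.0
```

```bash
python3 - <<'E'
from h import *
s=snap('wrist'); print(plate(s,(.528,-.405,.016),.016)); o=ctrl.get_obs();print(o['tool_pos'],o['orientation'])
go(.464,-.124,.2,-120)
go(.464,-.124,.2,-160)
E
```

```text
(((528.2341918945312, -404.5066833496094), 38.68037033081055), ((528.250244140625, -405.12255859375), (76.17718505859375, 76.34911346435547), 52.06557083129883))
[ 0.52784001 -0.40477848  0.20142594] [-1.79940994e+02  4.16983644e-02 -1.28047824e+02]
shift cm [-18.18  22.33   0.14] turn z -8.0 rows 7
shift cm [-18.18  22.33   0.14] turn z 32.0 rows 7
```

In the tool's units: 22.3 cm is 0.5575, 19.5 cm is 0.4875, 28 degrees is 0.1556.

Call:
{"op": "send_rows", "data": {
  "plan": [
    [[-0.05,0.0625,0,0,0,0.0222],[-0.125,0.15,0,0,0,0.05],[-0.2,0.2375,0,0,0,0.0778],[-0.275,0.325,0,0,0,0.1056],[-0.3375,0.4125,0,0,0,0.1333],[-0.4,0.4875,0,0,0,0.15],[-0.45,0.5575,0,0,0,0.1556],[-0.45,0.5575,0,0,0,0.1556]]
  ]
}}

```text
clock: 7.3
tool_pos: [0.4607, -0.1215, 0.1997]
orientation: [179.9, -0.1, -155.9]
force: [-0.3, -0.9, 0.1]
opening: 0.0876
gripper_force: 0.0
```

Call:
{"op": "send_rows", "data": {
  "plan": [
    [[0,0,0,0,0,0],[0,0,0,0,0,0]]
  ]
}}

```text
clock: 7.47
tool_pos: [0.4629, -0.1254, 0.2001]
orientation: [180.0, -0.1, -155.9]
force: [0.7, -0.0, -0.2]
opening: 0.0875
gripper_force: 0.0
```

```bash
python3 - <<'E'
from h import *
s=snap('wrist','pics/w3.png'); np.save('w3.npy',s,allow_pickle=True); print(plate(s,(.464,-.124,.012)))
o=ctrl.get_obs();print(o['tool_pos'],o['orientation'])
cv2.imwrite('pics/w3b.png',cv2.resize(cv2.imread('pics/w3.png'),(800,600),interpolation=cv2.INTER_CUBIC))
E
```

```text
(((464.79888916015625, -121.97636413574219), 43.105567932128906), ((464.6848449707031, -121.82432556152344), (62.997779846191406, 62.0662956237793), 27.74213981628418))
[ 0.46306744 -0.12606567  0.20001494] [ 1.79984837e+02 -6.94461108e-02 -1.56002631e+02]
```

View pics/w3b.png

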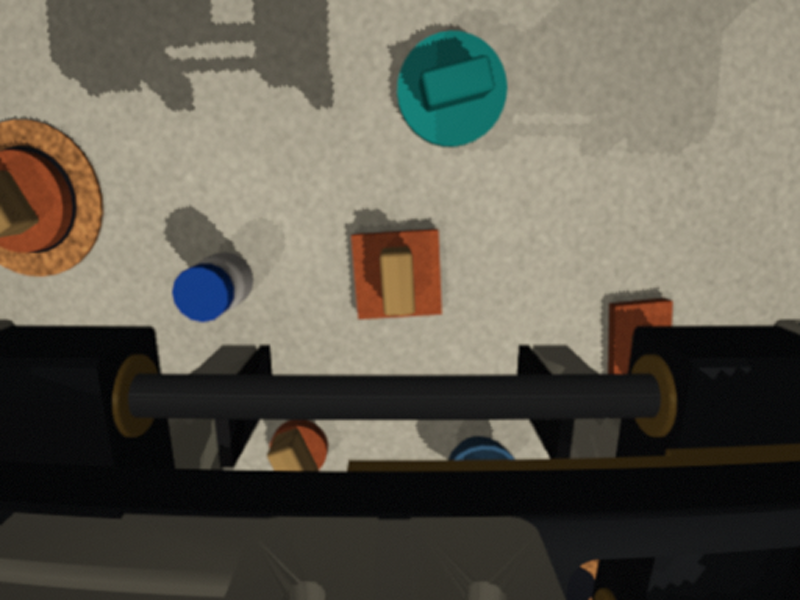

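Square stamp: grip corners (381,253), (411,250), (414,314) and (384,317). The jar is at (203,293), to the side.

```bash
python3 - <<'E'
from h import *
import pickle
d=pickle.load(open('s0.pkl','rb'))
s=np.load('w3.npy',allow_pickle=True).item()
cs=[(381,253),(411,250),(414,314),(384,317)]
print(grip(s,cs),tri(s,f8(np.mean(cs,0)),d['scene'],f8((363,241))),'jar',at(s,*f8((203,293)),.05))
go(.4645,-.122,.017,-152.5,(.463,-.126,.2,-156))
E
```

```text
(array([ 464.90709834, -121.32477721]), array([45.3, 20.7]), 27.283740997314453) (array([ 0.46327365, -0.12073769,  0.04412288]), np.float64(0.0029609159965700684)) jar [ 0.52284353 -0.23911521  0.05      ]
shift cm [-0.3  0.3 18.3] turn z -3.5 rows 5
```

In the tool's units: 18.2 cm is 0.455, 18 cm is 0.45, -3.5 degrees is -0.0194.

Call:
{"op": "send_rows", "data": {
  "plan": [
    [[-0.0075,0.0075,0.1,0,0,-0.0194],[-0.0075,0.0075,0.2,0,0,-0.0194],[-0.0075,0.0075,0.3,0,0,-0.0194],[-0.0075,0.0075,0.375,0,0,-0.0194],[-0.0075,0.0075,0.425,0,0,-0.0194],[-0.0075,0.0075,0.45,0,0,-0.0194],[-0.0075,0.0075,0.455,0,0,-0.0194],[-0.0075,0.0075,0.455,0,0,-0.0194]]
  ]
}}

```text
clock: 8.18
tool_pos: [0.464, -0.1231, 0.0174]
orientation: [179.9, -0.2, -152.6]
force: [0.3, -0.3, 1.2]
opening: 0.0878
gripper_force: 0.0
```

Call:
{"op": "send_rows", "data": {
  "plan": [
    [[0,0,0,0,0,0],[0,0,0,0,0,0],[0,0,0,0,0,0],[0,0,0,0,0,0],[0,0,0,0,0,0],[0,0,0,0,0,0],[0,0,0,0,0,0],[0,0,0,0,0,0]]
  ],
  "fingers": 0
}}

```text
clock: 8.85
tool_pos: [0.4648, -0.1218, 0.0187]
orientation: [-180.0, 0.0, -152.5]
force: [0.2, -1.0, -0.3]
opening: 0.0397
gripper_force: 0.0
```

Call:
{"op": "send_rows", "data": {
  "plan": [
    [[0,0,0,0,0,0],[0,0,0,0,0,0],[0,0,0,0,0,0],[0,0,0,0,0,0],[0,0,0,0,0,0]]
  ]
}}

```text
clock: 9.27
tool_pos: [0.4647, -0.1218, 0.0185]
orientation: [180.0, -0.0, -152.5]
force: [1.0, 0.2, -0.1]
opening: 0.0217
gripper_force: 30.0
```

In the tool's units: -14 cm is -0.35, -13 cm is -0.325.

Call:
{"op": "send_rows", "data": {
  "plan": [
    [[0,0,-0.025,0,0,0],[0,0,-0.075,0,0,0],[0,0,-0.15,0,0,0],[0,0,-0.25,0,0,0],[0,0,-0.325,0,0,0],[0,0,-0.35,0,0,0],[0,0,-0.35,0,0,0],[0,0,-0.35,0,0,0]]
  ]
}}

```text
clock: 9.93
tool_pos: [0.4643, -0.1217, 0.1582]
orientation: [180.0, 0.0, -152.6]
force: [-0.2, -0.5, -2.4]
opening: 0.0214
gripper_force: 30.0
```

```bash
python3 - <<'E'
from h import *
go(.544,.39,.157,-191.5)
E
```

```text
shift cm [-30.64  41.74   0.12] turn z 38.9 rows 13
```

In the tool's units: 20.4 cm is 0.51, 18.8 cm is 0.47, 20 degrees is 0.1111.

Call:
{"op": "send_rows", "data": {
  "plan": [
    [[-0.025,0.035,0,0,0,0.0111],[-0.075,0.1025,0,0,0,0.0278],[-0.125,0.17,0,0,0,0.0444],[-0.18,0.245,0,0,0,0.0611],[-0.235,0.32,0,0,0,0.0778],[-0.29,0.395,0,0,0,0.0889],[-0.345,0.47,0,0,0,0.1],[-0.375,0.51,0,0,0,0.1111]]
  ]
}}

```text
clock: 10.6
tool_pos: [0.5031, 0.1311, 0.1561]
orientation: [-179.9, -0.2, -172.6]
force: [0.3, -0.2, -1.4]
opening: 0.0218
gripper_force: 30.0
```

```bash
python3 - <<'E'
from h import *
x=R.from_euler('xyz',[180,0,-152.5],degrees=True).apply([-.15,.204,0])+[.4647,-.1218,.1585];print(x)
go(.544,.39,.157,-191.5,(*x,-172.5))
E
```

```text
[0.50355491 0.1284125  0.1585    ]
shift cm [-7.42 25.41  0.15] turn z 19.0 rows 7
```

In the tool's units: 25.4 cm is 0.635, 24.8 cm is 0.62, 19 degrees is 0.1056.

Call:
{"op": "send_rows", "data": {
  "plan": [
    [[-0.025,0.0875,0,0,0,0.0167],[-0.0525,0.1825,0,0,0,0.0333],[-0.08,0.2775,0,0,0,0.05],[-0.1075,0.3725,0,0,0,0.0667],[-0.135,0.4675,0,0,0,0.0833],[-0.1625,0.56,0,0,0,0.1],[-0.18,0.62,0,0,0,0.1056],[-0.185,0.635,0,0,0,0.1056]]
  ]
}}

```text
clock: 11.27
tool_pos: [0.5434, 0.393, 0.1544]
orientation: [-179.8, -0.1, 168.5]
force: [0.6, 0.5, -1.7]
opening: 0.0215
gripper_force: 30.0
```

In the tool's units: 12.5 cm is 0.3125, 11.5 cm is 0.2875.

Call:
{"op": "send_rows", "data": {
  "plan": [
    [[0,0,0.05,0,0,0],[0,0,0.125,0,0,0],[0,0,0.2,0,0,0],[0,0,0.25,0,0,0],[0,0,0.2875,0,0,0],[0,0,0.3125,0,0,0],[0,0,0.3125,0,0,0],[0,0,0.3125,0,0,0]]
  ]
}}

```text
clock: 11.93
tool_pos: [0.5438, 0.389, 0.0323]
orientation: [-179.9, -0.1, 168.5]
force: [0.8, -0.5, -1.1]
opening: 0.0222
gripper_force: 30.0
```

```bash
python3 - <<'E'
from h import *
s=snap('wrist'); o=ctrl.get_obs(); print(o['tool_pos'],o['orientation'])
im=cv2.cvtColor(s['img'],cv2.COLOR_RGB2BGR);cv2.imwrite('pics/w4.png',cv2.resize(im,(640,480)))
go(.544,.39,.0225,-191.5)
E
```

```text
[0.54433813 0.38968184 0.03352987] [-1.79974263e+02  2.79118091e-03  1.68470573e+02]
shift cm [0.04 0.02 1.1 ] turn z -0.0 rows 1
```

View pics/w4.png

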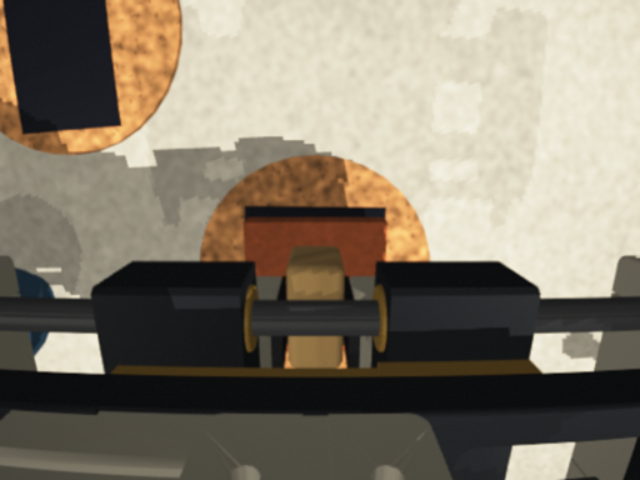

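The square plate lines up with its silhouette (dark edge at (315,212)). Lower, release and lift.

In the tool's units: 1.1 cm is 0.0275, 0.8 cm is 0.02.

Call:
{"op": "send_rows", "data": {
  "plan": [
    [[0,0,0.01,0,0,0],[0,0,0.02,0,0,0],[0,0,0.0275,0,0,0],[0,0,0.0275,0,0,0]]
  ]
}}

```text
clock: 12.32
tool_pos: [0.5443, 0.39, 0.0227]
orientation: [180.0, 0.0, 168.5]
force: [-0.4, 0.8, -2.5]
opening: 0.022
gripper_force: 30.0
```

Call:
{"op": "send_rows", "data": {
  "plan": [
    [[0,0,0,0,0,0],[0,0,0,0,0,0],[0,0,0,0,0,0],[0,0,0,0,0,0],[0,0,0,0,0,0],[0,0,0,0,0,0],[0,0,0,0,0,0]]
  ],
  "fingers": 0.8
}}

```text
clock: 12.9
tool_pos: [0.5442, 0.3898, 0.0226]
orientation: [180.0, 0.0, 168.5]
force: [-0.5, -0.2, -0.5]
opening: 0.0632
gripper_force: 0.0
```

Call:
{"op": "send_rows", "data": {
  "plan": [
    [[0,0,-0.025,0,0,0],[0,0,-0.1,0,0,0],[0,0,-0.2,0,0,0],[0,0,-0.3,0,0,0],[0,0,-0.4,0,0,0],[0,0,-0.45,0,0,0],[0,0,-0.45,0,0,0],[0,0,-0.45,0,0,0]]
  ],
  "fingers": 1
}}

```text
clock: 13.57
tool_pos: [0.5446, 0.3903, 0.2054]
orientation: [179.8, 0.1, 168.5]
force: [0.1, 0.6, -0.2]
opening: 0.0875
gripper_force: 0.0
```

```bash
python3 - <<'E'
from h import *
s=snap('wrist'); print(plate(s,(.544,.39,.016),.016)); o=ctrl.get_obs();print(o['tool_pos'],o['orientation'],np.round(o['joint_pos']))
go(.446,.084,.2,-150)
E
```

```text
(((543.6488647460938, 390.65667724609375), 44.631771087646484), ((544.1680297851562, 390.592529296875), (64.97998809814453, 64.85272979736328), 78.47622680664062))
[0.54396526 0.38976148 0.20344376] [1.79926983e+02 1.28489331e-02 1.68452675e+02] [  52.   21.   -2.   -0.  -67. -154.]
shift cm [  3.48 -31.92   0.34] turn z -41.5 rows 8
```

In the tool's units: -31 cm is -0.775, -27 cm is -0.675, -36.5 degrees is -0.2028.

Call:
{"op": "send_rows", "data": {
  "plan": [
    [[0.01,-0.075,0,0,0,-0.0222],[0.02,-0.175,0,0,0,-0.0556],[0.03,-0.275,0,0,0,-0.0889],[0.0425,-0.375,0,0,0,-0.1222],[0.0525,-0.475,0,0,0,-0.1556],[0.065,-0.575,0,0,0,-0.1833],[0.075,-0.675,0,0,0,-0.2],[0.085,-0.775,0,0,0,-0.2028]]
  ]
}}

```text
clock: 14.28
tool_pos: [0.447, 0.0907, 0.2014]
orientation: [-180.0, -0.1, -154.8]
force: [1.4, -0.4, -0.2]
opening: 0.0875
gripper_force: 0.0
```

Call:
{"op": "send_rows", "data": {
  "plan": [
    [[0,-0.02,0,0,0,0],[0,-0.02,0,0,0,0],[0,-0.02,0,0,0,0]]
  ]
}}

```text
clock: 14.53
tool_pos: [0.4519, 0.0849, 0.202]
orientation: [-180.0, -0.1, -155.1]
force: [-0.6, -0.4, -0.7]
opening: 0.0877
gripper_force: 0.0
```

```bash
python3 - <<'E'
from h import *
s=snap('wrist','pics/w5.png'); np.save('w5.npy',s,allow_pickle=True); print(plate(s,(.446,.084,.012)))
o=ctrl.get_obs();print(o['tool_pos'],o['orientation'])
cv2.imwrite('pics/w5b.png',cv2.resize(cv2.imread('pics/w5.png'),(800,600),interpolation=cv2.INTER_CUBIC))
E
```

```text
(((446.2743225097656, 82.9986343383789), 48.4951057434082), ((445.9141845703125, 83.37559509277344), (88.30793762207031, 43.85426712036133), 29.817237854003906))
[0.45207089 0.08554821 0.20200952] [-1.79993984e+02 -6.46566928e-02 -1.55085543e+02]
```

View pics/w5b.png

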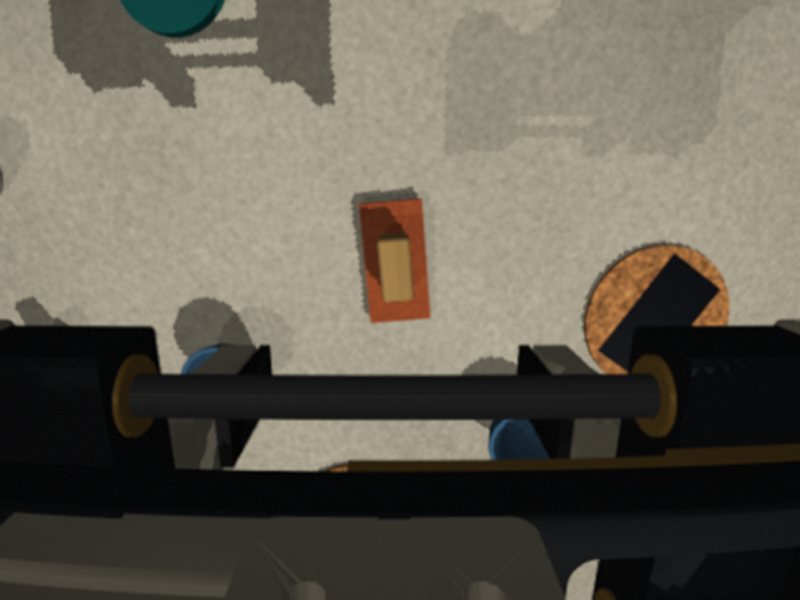

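Bar stamp: grip corners (377,240), (408,237), (412,300) and (383,303). The bowls at (205,360) and (515,440) are clear of the fingers' path.

```bash
python3 - <<'E'
from h import *
import pickle
d=pickle.load(open('s0.pkl','rb'))
s=np.load('w5.npy',allow_pickle=True).item()
cs=[(377,240),(408,237),(412,300),(383,303)]
print(grip(s,cs),tri(s,f8(np.mean(cs,0)),d['scene'],f8((427,319))))
go(.446,.083,.018,-150.2)
E
```

```text
(array([446.4731992 ,  83.70344865]), array([43.7, 20.7]), 29.86638069152832) (array([0.44474286, 0.08517605, 0.04221486]), np.float64(0.004556476063272811))
shift cm [ 0.66  0.02 18.4 ] turn z -4.9 rows 5
```

In the tool's units: 18.4 cm is 0.46, 18 cm is 0.45, -4.9 degrees is -0.0272.

Call:
{"op": "send_rows", "data": {
  "plan": [
    [[0.015,0,0.1,0,0,-0.0272],[0.015,0,0.2,0,0,-0.0272],[0.015,0,0.3,0,0,-0.0272],[0.015,0,0.375,0,0,-0.0272],[0.015,0,0.425,0,0,-0.0272],[0.015,0,0.45,0,0,-0.0272],[0.015,0,0.46,0,0,-0.0272],[0.015,0,0.46,0,0,-0.0272]]
  ]
}}

```text
clock: 15.25
tool_pos: [0.4462, 0.0834, 0.0172]
orientation: [-180.0, -0.2, -150.1]
force: [0.8, -0.4, 0.4]
opening: 0.0881
gripper_force: 0.0
```

Call:
{"op": "send_rows", "data": {
  "plan": [
    [[0,0,0,0,0,0],[0,0,0,0,0,0],[0,0,0,0,0,0],[0,0,0,0,0,0],[0,0,0,0,0,0],[0,0,0,0,0,0],[0,0,0,0,0,0],[0,0,0,0,0,0]]
  ],
  "fingers": 0
}}

```text
clock: 15.92
tool_pos: [0.4469, 0.0831, 0.0187]
orientation: [180.0, 0.0, -150.1]
force: [0.3, 0.8, 0.7]
opening: 0.0399
gripper_force: 0.0
```

Call:
{"op": "send_rows", "data": {
  "plan": [
    [[0,0,0,0,0,0],[0,0,0,0,0,0],[0,0,0,0,0,0],[0,0,0,0,0,0],[0,0,0,0,0,0]]
  ]
}}

```text
clock: 16.33
tool_pos: [0.4467, 0.0831, 0.0185]
orientation: [-180.0, -0.0, -150.1]
force: [-0.3, 0.2, -0.3]
opening: 0.0218
gripper_force: 30.0
```

In the tool's units: -14 cm is -0.35, -13 cm is -0.325.

Call:
{"op": "send_rows", "data": {
  "plan": [
    [[0,0,-0.025,0,0,0],[0,0,-0.075,0,0,0],[0,0,-0.15,0,0,0],[0,0,-0.25,0,0,0],[0,0,-0.325,0,0,0],[0,0,-0.35,0,0,0],[0,0,-0.35,0,0,0],[0,0,-0.35,0,0,0]]
  ]
}}

```text
clock: 17.0
tool_pos: [0.4465, 0.0831, 0.1586]
orientation: [180.0, 0.1, -150.2]
force: [-0.1, -0.2, -2.7]
opening: 0.0217
gripper_force: 30.0
```

```bash
python3 - <<'E'
from h import *
print(ctrl.get_obs()['orientation'])
go(.4005,.295,.157,-188.8)
E
```

```text
[ 1.79966474e+02  5.66026804e-02 -1.50160272e+02]
shift cm [-6.55 20.67  0.16] turn z 38.6 rows 6
```

In the tool's units: 20.7 cm is 0.5175, 20.2 cm is 0.505, 38.6 degrees is 0.2144.

Call:
{"op": "send_rows", "data": {
  "plan": [
    [[-0.02,0.065,0,0,0,0.0222],[-0.045,0.14,0,0,0,0.0556],[-0.07,0.22,0,0,0,0.0889],[-0.095,0.3,0,0,0,0.1222],[-0.12,0.38,0,0,0,0.1556],[-0.145,0.455,0,0,0,0.1889],[-0.16,0.505,0,0,0,0.2144],[-0.1625,0.5175,0,0,0,0.2144]]
  ]
}}

```text
clock: 17.67
tool_pos: [0.399, 0.2972, 0.1565]
orientation: [-179.9, -0.1, 171.1]
force: [-0.3, 0.0, -1.1]
opening: 0.0218
gripper_force: 30.0
```

In the tool's units: 12.5 cm is 0.3125, 11.5 cm is 0.2875.

Call:
{"op": "send_rows", "data": {
  "plan": [
    [[0,0,0.05,0,0,0],[0,0,0.125,0,0,0],[0,0,0.2,0,0,0],[0,0,0.25,0,0,0],[0,0,0.2875,0,0,0],[0,0,0.3125,0,0,0],[0,0,0.3125,0,0,0],[0,0,0.3125,0,0,0]]
  ]
}}

```text
clock: 18.33
tool_pos: [0.3994, 0.2935, 0.0321]
orientation: [-179.8, -0.1, 171.3]
force: [0.0, -0.4, -0.2]
opening: 0.0216
gripper_force: 30.0
```

```bash
python3 - <<'E'
from h import *
s=snap('wrist'); o=ctrl.get_obs(); print(o['tool_pos'],o['orientation'])
im=cv2.cvtColor(s['img'],cv2.COLOR_RGB2BGR);cv2.imwrite('pics/w6.png',cv2.resize(im,(640,480)))
go(.4005,.295,.0225,-188.8)
E
```

```text
[0.39988644 0.29428219 0.03302973] [-1.79902074e+02 -3.65702427e-02  1.71275173e+02]
shift cm [-0.05  0.08  1.05] turn z 0.1 rows 1
```

View pics/w6.png

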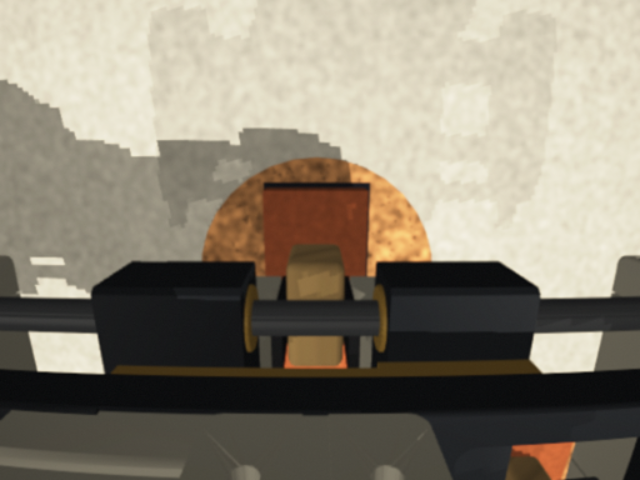

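The oblong is aligned with its silhouette (thin dark edge at (316,185)). Lower, release and lift.

In the tool's units: 1.1 cm is 0.0275, 0.8 cm is 0.02.

Call:
{"op": "send_rows", "data": {
  "plan": [
    [[0,0,0.01,0,0,0],[0,0,0.02,0,0,0],[0,0,0.0275,0,0,0],[0,0,0.0275,0,0,0]]
  ]
}}

```text
clock: 18.72
tool_pos: [0.4002, 0.2951, 0.0226]
orientation: [180.0, 0.0, 171.3]
force: [0.5, -0.0, -1.0]
opening: 0.0218
gripper_force: 30.0
```

Call:
{"op": "send_rows", "data": {
  "plan": [
    [[0,0,0,0,0,0],[0,0,0,0,0,0],[0,0,0,0,0,0],[0,0,0,0,0,0],[0,0,0,0,0,0],[0,0,0,0,0,0],[0,0,0,0,0,0]]
  ],
  "fingers": 0.8
}}

```text
clock: 19.3
tool_pos: [0.4001, 0.295, 0.0226]
orientation: [180.0, 0.0, 171.3]
force: [0.5, 0.4, -0.2]
opening: 0.0628
gripper_force: 0.0
```

In the tool's units: -18 cm is -0.45, -16 cm is -0.4.

Call:
{"op": "send_rows", "data": {
  "plan": [
    [[0,0,-0.025,0,0,0],[0,0,-0.1,0,0,0],[0,0,-0.2,0,0,0],[0,0,-0.3,0,0,0],[0,0,-0.4,0,0,0],[0,0,-0.45,0,0,0],[0,0,-0.45,0,0,0],[0,0,-0.45,0,0,0]]
  ],
  "fingers": 1
}}

```text
clock: 19.97
tool_pos: [0.4004, 0.2955, 0.204]
orientation: [179.8, 0.1, 171.3]
force: [-0.3, -1.6, -0.9]
opening: 0.0879
gripper_force: 0.0
```

```bash
python3 - <<'E'
from h import *
s=snap('wrist'); print(plate(s,(.4005,.295,.016),.016)); o=ctrl.get_obs();print(o['tool_pos'],o['orientation'],np.round(o['joint_pos']))
go(.60,-.12,.2,-128)
E
```

```text
(((399.06256103515625, 295.70159912109375), 50.22964859008789), ((399.07275390625, 295.9374694824219), (46.885013580322266, 90.34954071044922), 81.28333282470703))
[0.39981767 0.29485898 0.20259365] [ 1.79955035e+02 -7.70226553e-03  1.71248524e+02] [  59.    5.  -23.   -0.  -62. -158.]
shift cm [-26.1  -37.96   0.26] turn z -60.8 rows 12
```

In the tool's units: -22.4 cm is -0.56, -19.4 cm is -0.485, -53.7 degrees is -0.2983.

Call:
{"op": "send_rows", "data": {
  "plan": [
    [[-0.025,-0.0375,0,0,0,-0.0278],[-0.075,-0.11,0,0,0,-0.0667],[-0.125,-0.185,0,0,0,-0.1056],[-0.175,-0.26,0,0,0,-0.1444],[-0.225,-0.335,0,0,0,-0.1833],[-0.275,-0.41,0,0,0,-0.2222],[-0.325,-0.485,0,0,0,-0.2611],[-0.375,-0.56,0,0,0,-0.2983]]
  ]
}}

```text
clock: 20.68
tool_pos: [0.5115, 0.0547, 0.201]
orientation: [179.9, -0.2, -139.0]
force: [2.0, 0.3, -0.2]
opening: 0.0876
gripper_force: 0.0
```

```bash
python3 - <<'E'
from h import *
x=R.from_euler('xyz',[180,0,171.25],degrees=True).apply([-.15,-.224,0])+[.3999,.295,.2028];print(x)
go(.627,-.133,.2,-135,(*x,-135))
E
```

```text
[0.51407859 0.05078851 0.2028    ]
shift cm [  5.01 -20.98   0.28] turn z 0 rows 6
```

In the tool's units: -21 cm is -0.525, -19.5 cm is -0.4875.

Call:
{"op": "send_rows", "data": {
  "plan": [
    [[0.025,-0.1,0,0,0,0],[0.05,-0.2,0,0,0,0],[0.075,-0.3,0,0,0,0],[0.1,-0.4,0,0,0,0],[0.1175,-0.4875,0,0,0,0],[0.125,-0.525,0,0,0,0],[0.125,-0.525,0,0,0,0],[0.125,-0.525,0,0,0,0]]
  ]
}}

```text
clock: 21.35
tool_pos: [0.6102, -0.136, 0.2002]
orientation: [179.9, -0.2, -139.4]
force: [0.4, -0.2, -0.1]
opening: 0.0875
gripper_force: 0.0
```

```bash
python3 - <<'E'
from h import *
s=snap('wrist','pics/w7.png'); np.save('w7.npy',s,allow_pickle=True); print(plate(s,(.629,-.133,.012)))
o=ctrl.get_obs();print(o['tool_pos'],o['orientation'])
cv2.imwrite('pics/w7b.png',cv2.resize(cv2.imread('pics/w7.png'),(800,600),interpolation=cv2.INTER_CUBIC))
E
```

```text
(((631.205078125, -135.3652801513672), 22.91779327392578), ((621.946533203125, -132.2739715576172), (45.831565856933594, 22.147600173950195), 71.53668212890625))
[ 0.61010677 -0.13515696  0.20076665] [ 1.79878314e+02 -1.26652822e-01 -1.39325260e+02]
```

View pics/w7b.png

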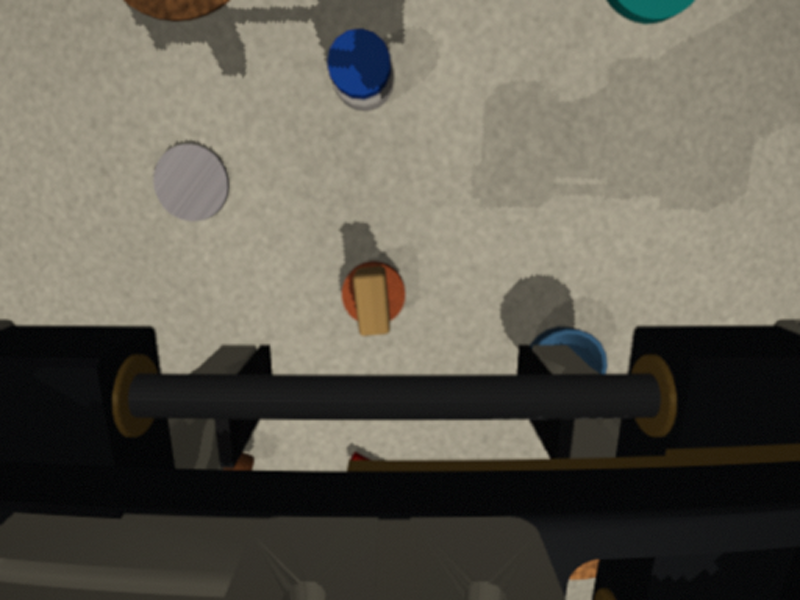

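Small round: grip corners (354,276), (386,274), (389,331) and (359,335), with the plate centred near (374,293). Bowl B is at (570,350).

```bash
python3 - <<'E'
from h import *
import pickle
d=pickle.load(open('s0.pkl','rb'))
s=np.load('w7.npy',allow_pickle=True).item()
cs=[(354,276),(386,274),(389,331),(359,335)]
g=grip(s,cs);print(g,tri(s,f8(np.mean(cs,0)),d['scene'],f8((279,268))))
print('plate',at(s,*f8((374,293)),.012),'bowl',at(s,*f8((570,350)),.042))
x,y=g[0]/1000
go(x,y,.018,g[2]-180)
E
```

```text
(array([ 633.00765061, -135.49917613]), array([41.8, 21.6]), 44.22828674316406) (array([ 0.62876342, -0.1346518 ,  0.04589608]), np.float64(0.007521061991262616))
plate [ 0.63249938 -0.13572802  0.012     ] bowl [ 0.56734423 -0.00641058  0.042     ]
shift cm [-1.71 -1.52 18.28] turn z -3.6 rows 5
```

In the tool's units: 18.3 cm is 0.4575, 18 cm is 0.45, -3.6 degrees is -0.02.

Call:
{"op": "send_rows", "data": {
  "plan": [
    [[-0.04,-0.0375,0.075,0,0,-0.02],[-0.04,-0.0375,0.15,0,0,-0.02],[-0.04,-0.0375,0.25,0,0,-0.02],[-0.04,-0.0375,0.35,0,0,-0.02],[-0.04,-0.0375,0.425,0,0,-0.02],[-0.04,-0.0375,0.45,0,0,-0.02],[-0.04,-0.0375,0.4575,0,0,-0.02],[-0.04,-0.0375,0.4575,0,0,-0.02]]
  ]
}}

```text
clock: 22.07
tool_pos: [0.6331, -0.1354, 0.0199]
orientation: [-180.0, -0.0, -135.6]
force: [-0.4, 0.3, 0.7]
opening: 0.0876
gripper_force: 0.0
```

Call:
{"op": "send_rows", "data": {
  "plan": [
    [[0,0,0,0,0,0],[0,0,0,0,0,0],[0,0,0,0,0,0],[0,0,0,0,0,0],[0,0,0,0,0,0],[0,0,0,0,0,0],[0,0,0,0,0,0],[0,0,0,0,0,0]]
  ],
  "fingers": 0
}}

```text
clock: 22.73
tool_pos: [0.6329, -0.1362, 0.0197]
orientation: [-180.0, 0.0, -135.7]
force: [0.4, -0.7, 0.5]
opening: 0.0397
gripper_force: 0.0
```

Call:
{"op": "send_rows", "data": {
  "plan": [
    [[0,0,0,0,0,0],[0,0,0,0,0,0],[0,0,0,0,0,0],[0,0,0,0,0,0],[0,0,0,0,0,0]]
  ]
}}

```text
clock: 23.15
tool_pos: [0.6329, -0.1361, 0.0195]
orientation: [180.0, -0.0, -135.7]
force: [0.3, -1.0, -0.7]
opening: 0.0217
gripper_force: 29.9
```

In the tool's units: -14 cm is -0.35, -13 cm is -0.325.

Call:
{"op": "send_rows", "data": {
  "plan": [
    [[0,0,-0.025,0,0,0],[0,0,-0.075,0,0,0],[0,0,-0.15,0,0,0],[0,0,-0.25,0,0,0],[0,0,-0.325,0,0,0],[0,0,-0.35,0,0,0],[0,0,-0.35,0,0,0],[0,0,-0.35,0,0,0]]
  ]
}}

```text
clock: 23.82
tool_pos: [0.6326, -0.1358, 0.1598]
orientation: [180.0, 0.1, -135.7]
force: [0.1, 0.7, -2.9]
opening: 0.0218
gripper_force: 29.9
```

```bash
python3 - <<'E'
from h import *
o=ctrl.get_obs();print(o['orientation'])
go(.676,.152,.157,o['orientation'][2])
E
```

```text
[ 1.79993585e+02  5.54635428e-02 -1.35689335e+02]
shift cm [-23.21  17.56   0.28] turn z -0.0 rows 7
```

In the tool's units: -23.2 cm is -0.58, -21 cm is -0.525.

Call:
{"op": "send_rows", "data": {
  "plan": [
    [[-0.05,0.0375,0,0,0,0],[-0.125,0.095,0,0,0,0],[-0.205,0.155,0,0,0,0],[-0.285,0.215,0,0,0,0],[-0.365,0.275,0,0,0,0],[-0.445,0.335,0,0,0,0],[-0.525,0.3975,0,0,0,0],[-0.58,0.44,0,0,0,0]]
  ]
}}

```text
clock: 24.48
tool_pos: [0.6747, 0.155, 0.1566]
orientation: [179.9, -0.2, -135.6]
force: [0.7, -0.4, -1.6]
opening: 0.0221
gripper_force: 29.9
```

In the tool's units: 12.5 cm is 0.3125, 11.5 cm is 0.2875.

Call:
{"op": "send_rows", "data": {
  "plan": [
    [[0,0,0.05,0,0,0],[0,0,0.125,0,0,0],[0,0,0.2,0,0,0],[0,0,0.25,0,0,0],[0,0,0.2875,0,0,0],[0,0,0.3125,0,0,0],[0,0,0.3125,0,0,0],[0,0,0.3125,0,0,0]]
  ]
}}

```text
clock: 25.15
tool_pos: [0.6752, 0.1515, 0.0333]
orientation: [180.0, -0.2, -135.7]
force: [-0.0, -0.1, -0.5]
opening: 0.0217
gripper_force: 29.9
```

```bash
python3 - <<'E'
from h import *
s=snap('wrist'); o=ctrl.get_obs(); print(o['tool_pos'],o['orientation'])
im=cv2.cvtColor(s['img'],cv2.COLOR_RGB2BGR);cv2.imwrite('pics/w8.png',cv2.resize(im,(640,480)))
go(.676,.152,.0235,o['orientation'][2])
E
```

```text
[0.67603024 0.15184082 0.03457679] [-1.79992455e+02 -2.55395697e-02 -1.35661439e+02]
shift cm [-0.01  0.01  1.11] turn z -0.0 rows 1
```

View pics/w8.png

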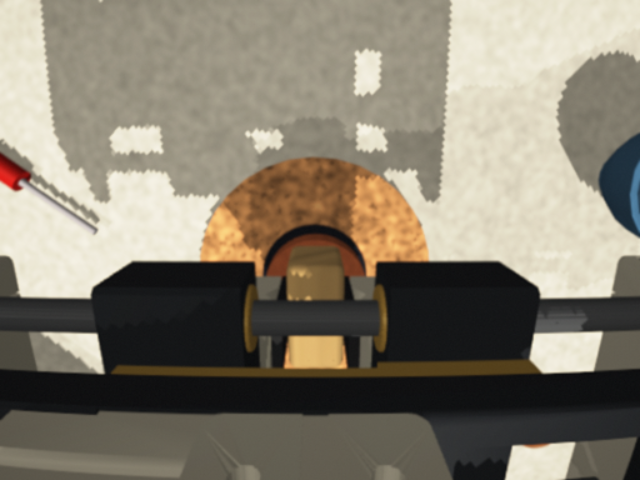

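The small disc sits concentric on its silhouette (rim at (314,230)), and the bowl at (625,185) is clear. Lower, release and lift.

In the tool's units: 1.1 cm is 0.0275, 0.8 cm is 0.02.

Call:
{"op": "send_rows", "data": {
  "plan": [
    [[0,0,0.01,0,0,0],[0,0,0.02,0,0,0],[0,0,0.0275,0,0,0],[0,0,0.0275,0,0,0]]
  ]
}}

```text
clock: 25.53
tool_pos: [0.676, 0.152, 0.0237]
orientation: [-180.0, 0.0, -135.7]
force: [-0.2, -0.0, -2.0]
opening: 0.0222
gripper_force: 29.9
```

Call:
{"op": "send_rows", "data": {
  "plan": [
    [[0,0,0,0,0,0],[0,0,0,0,0,0],[0,0,0,0,0,0],[0,0,0,0,0,0],[0,0,0,0,0,0],[0,0,0,0,0,0],[0,0,0,0,0,0]]
  ],
  "fingers": 0.8
}}

```text
clock: 26.12
tool_pos: [0.6759, 0.1519, 0.0237]
orientation: [-180.0, 0.0, -135.7]
force: [-0.0, -0.4, 0.8]
opening: 0.063
gripper_force: 0.0
```

Call:
{"op": "send_rows", "data": {
  "plan": [
    [[0,0,-0.025,0,0,0],[0,0,-0.1,0,0,0],[0,0,-0.2,0,0,0],[0,0,-0.3,0,0,0],[0,0,-0.4,0,0,0],[0,0,-0.45,0,0,0],[0,0,-0.45,0,0,0],[0,0,-0.45,0,0,0]]
  ]
}}

```text
clock: 26.78
tool_pos: [0.6766, 0.1523, 0.2066]
orientation: [-179.9, 0.2, -135.7]
force: [-0.5, 0.5, -0.3]
opening: 0.0702
gripper_force: 0.0
```

```bash
python3 - <<'E'
from h import *
s=snap('wrist'); print(plate(s,(.676,.152,.016),.016))
s=snap('scene'); im=cv2.cvtColor(s['img'],cv2.COLOR_RGB2BGR); cv2.imwrite('pics/end.png',cv2.resize(im,(800,600),interpolation=cv2.INTER_CUBIC))
E
```

```text
(((675.9107666015625, 152.22616577148438), 24.753684997558594), ((674.4572143554688, 150.83839416503906), (44.75895690917969, 47.79627227783203), 44.38926315307617))
```

View pics/end.png

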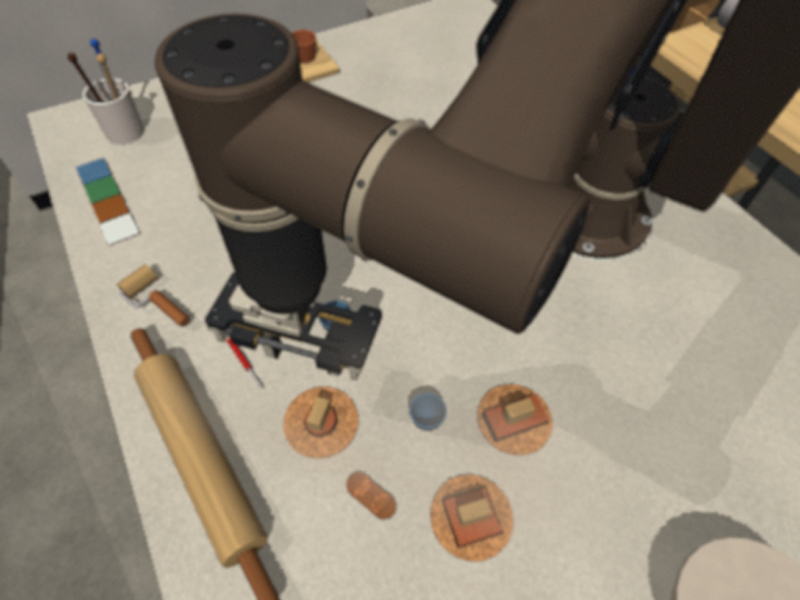

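The small round (321,415), square (472,512) and bar (516,415) stand centred and aligned. Bowl A hasn't moved from (428,408), and bowl B (337,312) is still upright in place. The big round measured on centre earlier. Handing in.

```bash
python3 -c "
from plant import ctrl
print(ctrl.close_job())"
```

```text
the job is handed in; nothing more can be done
None
```

All four stamps stand released on their own mats, within about 2 mm of centre by camera, with the square and oblong aligned and the bowls not moved; I handed the job in at about 27 s, and the hand-in call returned no verdict.

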